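# Fetch a tube from under the bench riser with a reacher

## Robot

A 6-joint arm with a two-finger parallel gripper is mounted at the origin on a cart in front of the work surface, level with it; the furniture and walls round the work are solid. World frame = base frame: x ahead of the robot, y to its left, z up, the work surface at z = 0. Lengths are in m, angles in rad, forces in N, time in s.
With the tool pointing down it reaches from about 0.375 to 0.9 m from the base axis. Payload 3.1 kg.
Tool frame: the origin (TCP) lies between the finger pads; the fingertips stand 8 mm ahead of it and the grasp point (between the pads) lies 11 mm behind it; z points along the fingers, y is the line along which they close (so a half turn about z gives the same grasp; the last joint's range is limited). The gripper opens to 87 mm and grips with 3 to 60 N. Pads are 19 mm wide; open, the fingers measure 117 mm over their backs; the gripper's body (75 mm by 190 mm) begins 51 mm behind the grasp point.
Start: joints at [-1.419, 0.527, 1.433, -0, 1.181, -0.178], TCP at [0.203, -0.591, 0.231] pointing down, gripper open.
Joint ranges: [-3.08, 3.08], [-0.75, 2.2], [0.22, 2.44], [-1.43, 4.57], [0, 2.65], [-2.85, 2.85]. Speed limits (rad/s): [2.79, 2.79, 3.14, 3.14, 3.14, 3.14].

## Interface

Orientations are given as a unit quaternion [x, y, z, w].
In Python, from rig import robot, vision, job gives the robot as it stands.
- The arm moves only by the shell command python3 -m handwheel 'ROWS' [OPENING] [FORCE]. ROWS is JSON, a list of rows, each a list of 4 numbers: the shift along the tool's x, y, z as a fraction of full scale, then the turn about the tool's z as a fraction of full scale. A call has 1 to 20 rows; each row is the pose to reach, as a shift and turn from the pose commanded when the call began, along the tool's axes at that moment, turning the shorter way round; what a row does not reach only later rows make up. Full scale, the value 1, is 300 mm for a shift and 2 pi rad for a turn. A row lasts 1/12 s, in which the tool goes at most 41.7 mm and 7.16 degrees, less where a joint would pass 70% of its speed; a pose out of reach is approached as far as the arm can. A call with a number of a shift or a turn outside -1 to 1 is refused whole. A call with a gripper value outside its range is refused whole. OPENING is the opening in per cent of the stroke, from 0 (shut) to 100 (fully open), set as the call begins (- or left out, the last holds). The fingers move at their own pace and stop on an object; FORCE is the grip in N (left out, the last holds). Time passes only in rows, so rows that repeat a pose let the fingers close. It gives the time, the measured TCP pose, the force, the opening and the grip force at its end, in the units of the state.
- robot.get_obs(): the state, without advancing time (a new reading comes with each control period).
- vision.camera(name): name is "side" or "top"; returns a dict with "frame" (400x640x3 uint8, red, green, blue), "K" (3x3 intrinsics, pixels), "k1" (the pictures are not rectified: a ray, as slopes to the right and down, at radius r is drawn at 1 + k1 r^2 times it, then the intrinsics apply), "cam_to_world" (4x4, takes a point from camera to world coordinates). Camera axes: x right, y down, z forward; pixel columns grow to the right and rows downward; lengths in m; the calibration is good to about 2 mm. A picture is of the moment at which its call begins. There is no depth.
- job.hand_in(): hands the job in; it is judged then, once.
Trained networks look in the newest picture that a camera, given by its name, has taken for a name from the list of things; names that differ only in an ending like _2 or _b are one class to them, and where a whole thing is asked for, a point or a joint stands for the part that bears it (a point fixed in the world has none). Each returns a list of dicts, best first, with "conf" (0 to 1); they miss things now and then, are a little off and sometimes report something else, mostly with a low value. They report only what shows in the picture. A call takes as long as a camera call.
- vision.look_for(camera, label): "point" ([row, column] in pixels, amid what is visible of it).
- vision.outline_of(camera, label): "mask" (400x640 bool, what is visible of it) and "point" ([row, column] in pixels, amid what is visible of it).
The state is a dict: "time": time; "q": joint angles; "joint_velocities": joint speeds; "joint_torque": joint torques, N m; "position": TCP position; "tool_rot": TCP orientation; "ft_force": force on the tool from outside, world axes, zero at the start; "moment": the same for the moment, N m; "grip_width": finger opening in m; "grip_force": force on a finger pad.
Only numpy, scipy, OpenCV 4.12 (cv2) and the standard library are available. Lean on these libraries where they do the work, as an engineer would, in place of code of your own. Each camera call takes 0.05 s, during which the arm holds its last target. There are 200 camera calls.

## Task

A centrifuge tube has ended up under the low clear riser, held down there by a sprung strip. Using the reacher, squeeze its trigger so that both jaws close on the tube's orange cap, firm enough not to slip but without crushing it, and draw the tube all the way out from under the riser in the jaws. Then let go of the tube so that it lies on the bench in front of the riser, and leave the reacher lying on its sole on the bench, clear of the tube and out of the riser; touch the tube with nothing but the reacher, do not ram it inward, and leave the timer and the USB stick where they are.

Things in the scene. Friction and masses are not known exactly. Their poses are not given: they have to be found in the camera images.
- reacher: Reacher: loose 0.26 kg tool lying on its flat sole; black handle (120 mm long, 50 tall) with two ribbed orange trigger paddles, thin shaft, two dark jaws with rubber pads. Origin on the sole under the handle's centre; x points from handle to jaws, y to its left, z up. It balances about 16 mm ahead of the handle's centre and slides on its sole.
- reacher_grip (a point): Centre of the handle between the paddles, 28 mm above the sole; axes as the reacher's. The paddles (62 mm long in x, 9 to 49 mm above the sole) are the trigger: outer faces look to +y and -y, 50 mm apart when free. Squeezed along y they move in equally and swing the jaws shut. Held at 46 to 47 mm paddle width the reacher can be carried with its jaws still open.
- reacher_jaws (a point): Middle between the jaw pads, 220 mm ahead of reacher_grip in x, 17 mm above the sole. Pads reach 9 mm fore, aft, up and down of it. With the pads screwed back they are 72 mm apart at 50 mm paddle width, 60 at 44, 43 (parallel) at 35, 29 at 28 (stop); but each pad sits on a brass adjusting screw, left anywhere from 0 to 8 mm further in, unknown. Jaws 98 mm wide overall when open.
- jaw_left: The reacher's left (+y) jaw; origin at its hinge, 50 mm behind the pads. Trigger forces: the spring pushes each paddle out with 3 N when free and 0.5 N more per mm pressed in (6.75 N at 35 mm width); what a finger presses beyond that reaches each jaw divided by 2.
- jaw_right: The reacher's right (-y) jaw; origin at its hinge, 50 mm behind the pads.
- riser: Fixed clear acrylic bench riser, 200 mm deep (x), 240 wide (y), 68 tall, origin at the centre of its footprint. Open only at the front, towards its own -x; side and back walls 8 mm, 60 mm clear under the top. A blue sprung strip under the top, 130 mm behind the front, presses on the tube with about 3.5 N: pulled out, the tube drags with some 5 to 10 N. Without the tube it sinks to 27 mm above the bench.
- riser_mouth (a point): Middle of the riser's front edge, at bench height; its -x points straight out of the opening to the free bench.
- tube: Centrifuge tube (white, orange screw cap), 118 mm long, body 30 mm thick, 20 to 45 g, lying under the riser, cap towards the opening and its axis within 0.12 rad of the riser's x. Origin at its pointed end, z axis towards the cap. A jaw pressing with more than 14 N cracks it; so does pressing it against the riser with more than 15 N.
- tube_cap (a point): Centre of the tube's orange cap (34.8 mm in diameter, 14 mm long), 110.5 mm from the pointed end, 17 mm above the bench as it lies. At the start 40 to 80 mm inside the riser's front edge.
- tube_tip (a point): The tube's pointed end, on its axis.
- timer: White timer, 62x66x18 mm, loose bystander beyond the work; origin under its centre.
- usb_stick: Red USB stick lying flat, 54x18x8 mm, loose bystander; origin under its centre.

How it is judged:
On the way, in this order (a step that is already met when the one before it is completed fails the run):
1. both jaws hold the cap while the tube is still under the riser (contact force between each of jaw_left, jaw_right and tube above 1.5 N and x of tube_cap in the frame of riser_mouth above 0.01 m), for 0.2 s.
2. the tube is drawn wholly out from under the riser, still in both jaws (contact force between each of jaw_left, jaw_right and tube above 0.5 N and x of each of tube_tip, tube_cap in the frame of riser_mouth below -0.003 m), for 0.1 s.
At the end, for the whole second after the job is handed in: The tube lies still on the bench (both ends under 30 mm high), wholly outside the riser's front edge by at least 3 mm; the reacher lies still on its sole (within 0.1 rad of level) on the bench, its jaws at least 10 mm outside the riser's front edge, not touching the tube (x of each of tube_tip, tube_cap in the frame of riser_mouth below -0.003 m and height (world z) of each of tube_cap, tube_tip below 0.03 m and height (world z) of tube_tip above 0 m and contact force between reacher and tube below 0.05 N and x of reacher_jaws in the frame of riser_mouth below -0.01 m and height (world z) of reacher between -0.01 and 0.01 m and angle between reacher's own z axis and vertical below 0.1 rad and linear speed of each of tube, reacher below 0.02 m/s).
It fails at once if a jaw presses the tube with more than 14 N (contact force between any of jaw_left, jaw_right and tube above 14 N).
It fails at once if the tube is pressed against the riser with more than 15 N (contact force between riser and tube above 15 N).
It fails at once if the robot touches the tube itself (contact force between any of the fingers, the arm and tube above 0.3 N).
It fails at once if the timer or the USB stick is moved more than 20 mm (distance of any of timer, usb_stick from where it was at the start of the episode above 0.02 m).
It also fails if it takes over 61 s, if anything falls off the work surface, if the arm or the gripper's body presses on something with over 40 N, if the wrist force passes 120 N, or if a joint passes its speed limit or range.

## Working session

There is one attempt and no reset: what is moved stays moved. The work goes in short steps, Python scripts to look and compute and a shell command to move; the robot and the scene stay as the last step left them, time stands still between calls to the robot, and variables do not carry over. Pictures are saved under pics/ and viewed, at most 10 in all, crops included, and the job is handed in when it is done.

```bash
ls; mkdir -p pics
cat > h.py <<'E'
import numpy as np, cv2
from rig import robot, vision, job
def ray(c,rc):
    K=np.array(c["K"]); k1=c["k1"]
    d=cv2.undistortPoints(np.array([[[rc[1],rc[0]]]],float),K,np.array([k1,0,0,0,0.]))[0,0]
    T=np.array(c["cam_to_world"]); v=T[:3,:3]@np.array([d[0],d[1],1.]); return T[:3,3],v
def onz(c,rc,z):
    o,v=ray(c,rc); return o+v*(z-o[2])/v[2]
def px(c,P):
    T=np.linalg.inv(np.array(c["cam_to_world"])); p=T[:3,:3]@np.asarray(P,float)+T[:3,3]
    s=p[:2]/p[2]; s=s*(1+c["k1"]*(s@s)); K=np.array(c["K"]); return (K[:2,:2]@s+K[:2,2])[::-1]
def tri(c1,p1,c2,p2):
    A=0;b=0
    for c,p in((c1,p1),(c2,p2)):
        o,v=ray(c,p); v=v/np.linalg.norm(v); M=np.eye(3)-np.outer(v,v); A=A+M; b=b+M@o
    return np.linalg.solve(A,b)
def save(c,n): cv2.imwrite("pics/"+n,cv2.cvtColor(c["frame"],cv2.COLOR_RGB2BGR))
E
python3 - <<'E'
from h import *
np.set_printoptions(precision=4,suppress=True)
for n in("top","side"):
    c=vision.camera(n); save(c,n+"0.png"); print(n,np.array(c["cam_to_world"])[:3],c["K"],c["k1"])
    for l in("reacher","reacher_grip","reacher_jaws","jaw_left","jaw_right","riser","riser_mouth","tube","tube_cap","tube_tip","timer","usb_stick"):
        r=vision.look_for(n,l)
        print(l,[(np.round(a["point"]),round(a["conf"],2),onz(c,a["point"],0.017)) for a in r[:2]])
print(robot.get_obs())
E
```

```text
pics
top [[ 0.0217 -0.9988  0.0428  0.5424]
 [-0.9995 -0.0207  0.0248 -0.0613]
 [-0.0239 -0.0433 -0.9988  1.1917]] [[449.0224   0.     320.8426]
 [  0.     449.0224 198.1064]
 [  0.       0.       1.    ]] -0.010219472076741364
reacher [(array([240., 241.]), 0.96, array([0.4782, 0.1745, 0.017 ]))]
reacher_grip [(array([234., 238.]), 0.71, array([0.493 , 0.1831, 0.017 ]))]
reacher_jaws [(array([237., 241.]), 0.6, array([0.4858, 0.176 , 0.017 ]))]
jaw_left [(array([245., 310.]), 0.49, array([ 0.4687, -0.0071,  0.017 ]))]
jaw_right [(array([270., 300.]), 0.51, array([0.4037, 0.0173, 0.017 ]))]
riser [(array([234., 401.]), 0.74, array([ 0.5042, -0.2431,  0.017 ]))]
riser_mouth [(array([234., 404.]), 0.96, array([ 0.5025, -0.2504,  0.017 ]))]
tube []
tube_cap []
tube_tip []
timer [(array([150., 326.]), 0.61, array([ 0.7183, -0.0425,  0.017 ]))]
usb_stick [(array([144., 279.]), 0.6, array([0.7347, 0.0806, 0.017 ])), (array([238., 404.]), 0.18, array([ 0.4939, -0.2498,  0.017 ]))]
side [[-0.9981  0.0456 -0.0408  0.6147]
 [ 0.0606  0.6461 -0.7608  0.6557]
 [-0.0083 -0.7619 -0.6477  0.6687]] 
[... 801 characters left out ...]
, 332.]), 0.43, array([ 0.5152, -0.193 ,  0.017 ]))]
timer [(array([215., 248.]), 0.88, array([ 0.7278, -0.032 ,  0.017 ]))]
usb_stick [(array([251., 243.]), 0.72, array([0.7312, 0.0767, 0.017 ]))]
{'time': 1.3, 'q': array([-1.4185,  0.5275,  1.4327, -0.    ,  1.1814, -0.1785]), 'joint_velocities': array([-0.001 ,  0.001 , -0.001 , -0.0004,  0.0018,  0.0005]), 'joint_torque': array([ -0.0004, -44.0021, -17.6979,   0.0635,   0.0505,  -0.    ]), 'position': array([ 0.203 , -0.5911,  0.2306]), 'tool_rot': array([ 0.9863,  0.1647, -0.    , -0.    ]), 'ft_force': array([ 0.6522,  0.3256, -0.1711]), 'moment': array([ 0.017 ,  0.037 , -0.0025]), 'grip_force': 0.0, 'grip_width': 0.08703431473910159}
```

Run:
```python
import cv2
t=cv2.imread("pics/top0.png"); s=cv2.imread("pics/side0.png")
a=cv2.resize(t[170:310,190:480],None,fx=2.7,fy=2.7,interpolation=cv2.INTER_CUBIC); cv2.imwrite("pics/tc.png",a)
a=cv2.resize(s[100:320,200:480],None,fx=2.7,fy=2.7,interpolation=cv2.INTER_CUBIC); cv2.imwrite("pics/sc.png",a)
```

```text
(no output)
```

View pics/tc.png

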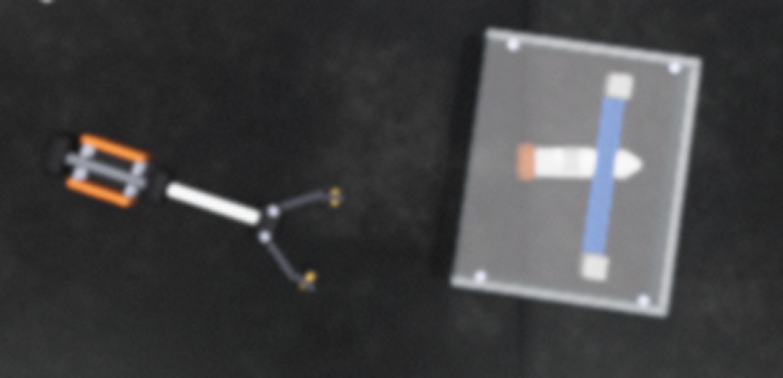

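View pics/sc.png

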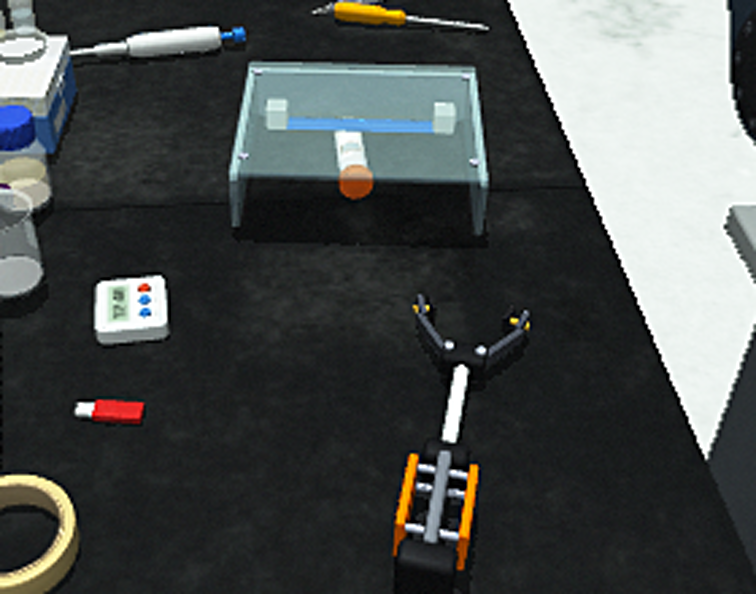

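The top crop shows the reacher lower left: paddles near crop (107,170), pads near (335,197) and (307,283). The riser corners are about (488,32), (700,60), (665,315) and (453,283), with the cap front at (517,162) and the tube tip at (641,163). The side crop confirms that the cap is inside the mouth facing the reacher.

```bash
cat > meas.py <<'E'
from h import *
np.set_printoptions(precision=4,suppress=True)
def blobs(im,box,lo,hi,amin):
    r0,r1,c0,c1=box; hsv=cv2.cvtColor(im[r0:r1,c0:c1],cv2.COLOR_RGB2HSV)
    m=cv2.inRange(hsv,lo,hi); n,l,s,ce=cv2.connectedComponentsWithStats(m)
    return [(s[i,4],np.array([ce[i][1]+r0,ce[i][0]+c0])) for i in range(1,n) if s[i,4]>=amin]
E
python3 - <<'E'
from meas import *
t=vision.camera("top"); s=vision.camera("side")
cv=lambda x,y:(y/2.7+170,x/2.7+190); sv=lambda x,y:(y/2.7+100,x/2.7+200)
print("riser",[onz(t,cv(*p),0.068)[:2] for p in((488,32),(700,60),(665,315),(453,283))])
print("riser side",[onz(s,sv(*p),0.068)[:2] for p in((231,178),(488,180),(250,64),(476,67))])
for a,p in blobs(t["frame"],(210,255,205,255),(3,130,130),(18,255,255),15): print("pad top",a,p,onz(t,p,0.047))
for a,p in blobs(s["frame"],(255,330,335,385),(3,130,130),(18,255,255),30): print("pad side",a,p,onz(s,p,0.035))
for a,p in blobs(t["frame"],(235,285,300,325),(18,90,90),(32,255,255),2): print("screw top",a,p,onz(t,p,0.020))
for a,p in blobs(s["frame"],(200,230,345,400),(18,90,90),(32,255,255),2): print("screw side",a,p,onz(s,p,0.020))
for a,p in blobs(t["frame"],(215,245,375,395),(2,70,90),(18,255,255),10): print("cap top",a,p,onz(t,p,0.025))
for a,p in blobs(s["frame"],(155,180,318,345),(2,100,90),(18,255,255),10): print("cap side",a,p,onz(s,p,0.017))
print("cap tri",tri(t,cv(526,162),s,sv(355,182)))
print("tip top",onz(t,cv(641,163),0.017),"cap front top",onz(t,cv(518,161),0.022))
E
```

```text
riser [array([ 0.6338, -0.1575]), array([ 0.6118, -0.3532]), array([ 0.3774, -0.3236]), array([ 0.4018, -0.1293])]
riser side [array([ 0.6352, -0.1484]), array([ 0.401 , -0.1285]), array([ 0.6128, -0.3479]), array([ 0.376 , -0.3241])]
pad top 95 [224.5158 231.6316] [0.5191 0.194  0.047 ]
pad top 100 [240.74 226.34] [0.4774 0.2063 0.047 ]
pad side 33 [296.8485 347.4848] [0.5267 0.219  0.035 ]
pad side 42 [302.2143 370.9048] [0.4856 0.2333 0.035 ]
screw top 7 [240.4286 313.7143] [ 0.482  -0.0161  0.02  ]
screw top 5 [245. 313.] [ 0.47   -0.0145  0.02  ]
screw top 12 [272.  304.5] [0.3997 0.006  0.02  ]
screw side 5 [213.8 353.6] [ 0.4813 -0.0161  0.02  ]
screw side 3 [213.3333 357.6667] [ 0.4716 -0.017   0.02  ]
screw side 6 [218.5 390. ] [0.4004 0.0051 0.02  ]
screw side 4 [220.25 394.75] [0.3908 0.0114 0.02  ]
cap top 53 [229.6038 384.2453] [ 0.5143 -0.1981  0.025 ]
cap side 21 [162.2381 331.2857] [ 0.5127 -0.2245  0.017 ]
cap side 80 [168.7625 331.2125] [ 0.5158 -0.1954  0.017 ]
cap tri [ 0.5138 -0.2005  0.0175]
tip top [ 0.5146 -0.3109  0.017 ] cap front top [ 0.514  -0.1922  0.022 ]
```

```bash
python3 -m handwheel '[[0.6,-0.725,0,0],[0.6,-0.725,0,0],[0.6,-0.725,0,0],[0.6,-0.725,0,0],[0.6,-0.725,0,0],[0.6,-0.725,0,0],[0.6,-0.725,0,0],[0.6,-0.725,0,0]]' 100
python3 -m handwheel '[[0.6,-0.725,0,0],[0.6,-0.725,0,0],[0.6,-0.725,0,0],[0.6,-0.725,0,0],[0.6,-0.725,0,0],[0.6,-0.725,0,0],[0.6,-0.725,0,0],[0.6,-0.725,0,0]]'
python3 -m handwheel '[[0.587,-0.723,0.2,-0.152],[0.587,-0.723,0.2,-0.152],[0.587,-0.723,0.2,-0.152],[0.587,-0.723,0.2,-0.152],[0.587,-0.723,0.2,-0.152],[0.587,-0.723,0.2,-0.152],[0.587,-0.723,0.2,-0.152],[0.587,-0.723,0.2,-0.152],[0.587,-0.723,0.2,-0.152],[0.587,-0.723,0.2,-0.152],[0.587,-0.723,0.2,-0.152]]'
python3 - <<'E'
from meas import *
o=robot.get_obs();q=o["tool_rot"];print(o["time"],o["position"],2*np.arctan2(q[1],q[0]))
t=vision.camera("top");s=vision.camera("side");save(s,"s1.png")
E
```

```text
time: 2.07
position: [0.3027, -0.3197, 0.2303]
tool_rot: [0.986, 0.167, -0.0, -0.003]
ft_force: [0.2, 0.3, 0.1]
grip_width: 0.0871
grip_force: 0.0
time: 2.73
position: [0.4034, -0.0585, 0.2308]
tool_rot: [0.986, 0.168, 0.001, -0.001]
ft_force: [0.0, -0.6, 0.4]
grip_width: 0.0873
grip_force: 0.0
time: 3.65
position: [0.4985, 0.1983, 0.1706]
tool_rot: [0.801, 0.598, -0.0, 0.0]
ft_force: [-0.1, -0.0, -0.1]
grip_width: 0.0871
grip_force: 0.0
3.65 [0.4985 0.1983 0.1706] 1.282592970669225
```

```bash
python3 -m handwheel '[[0,0,0.1,0],[0,0,0.2,0],[0,0,0.27,0],[0,0,0.33,0],[0,0,0.39,0],[0,0,0.44,0],[0,0,0.48,0],[0,0,0.508,0],[0,0,0.508,0]]'
python3 - <<'E'
from meas import *
s=vision.camera("side");cv2.imwrite("pics/s2.png",cv2.resize(s["frame"][180:340,270:450][:,:,::-1],None,fx=3.2,fy=3.2))
E
```

```text
time: 4.5
position: [0.4976, 0.1986, 0.017]
tool_rot: [0.801, 0.599, -0.001, -0.001]
ft_force: [0.8, 0.7, 0.3]
grip_width: 0.0868
grip_force: 0.0
```

View pics/s2.png

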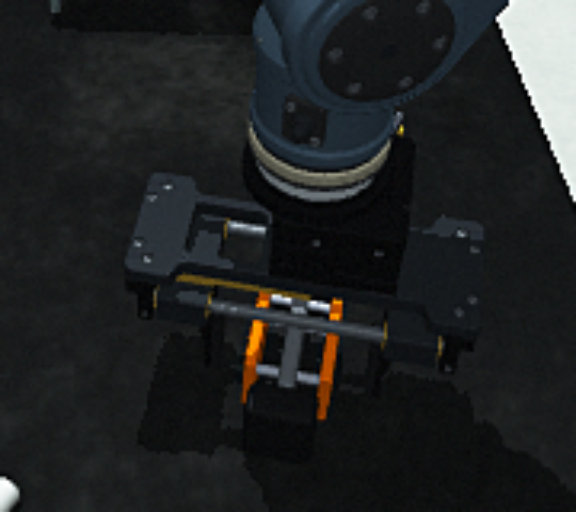

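The picture shows the paddles, near crop (255,350) and (330,360), centred between the open fingers. I'll close to carrying width.

```bash
python3 -m handwheel '[[0,0,0,0],[0,0,0,0],[0,0,0,0],[0,0,0,0],[0,0,0,0],[0,0,0,0],[0,0,0,0],[0,0,0,0]]' 53.5 15
python3 - <<'E'
from meas import *
t=vision.camera("top");s=vision.camera("side")
o=robot.get_obs();print(o["position"],o["grip_width"],o["grip_force"])
for a,p in blobs(t["frame"],(235,285,295,330),(18,90,90),(32,255,255),2): print("screw top",a,p,onz(t,p,0.020))
for a,p in blobs(s["frame"],(200,230,345,400),(18,90,90),(32,255,255),2): print("screw side",a,p,onz(s,p,0.020))
im=t["frame"][230:290,280:340]; cv2.imwrite("pics/j.png",cv2.resize(np.hstack([im,s["frame"][190:250,340:400]])[:,:,::-1],None,fx=6,fy=6,interpolation=cv2.INTER_CUBIC))
E
```

```text
time: 5.22
position: [0.4986, 0.1997, 0.0183]
tool_rot: [0.8, 0.6, 0.0, 0.0]
ft_force: [-0.5, -0.5, 0.8]
grip_width: 0.0481
grip_force: 3.5
[0.4986 0.1997 0.0183] 0.047310478111995284 3.7559530852013268
screw top 7 [241.2857 314.    ] [ 0.4797 -0.0169  0.02  ]
screw top 4 [245.5 313.5] [ 0.4688 -0.0158  0.02  ]
screw top 13 [271.4615 304.8462] [0.4011 0.0052 0.02  ]
screw side 3 [219.3333 394.3333] [0.3911 0.0084 0.02  ]
```

View pics/j.png

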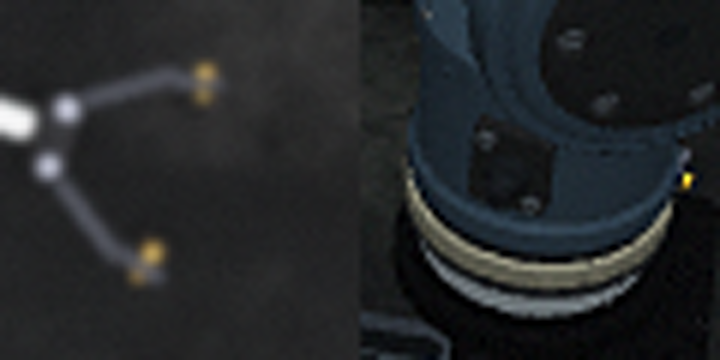

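```bash
python3 -m handwheel '[[-0.02,0.01,0,-0.004],[-0.04,0.02,0,-0.008],[-0.06,0.03,0,-0.012],[-0.08,0.045,0,-0.016],[-0.1,0.06,0,-0.02],[-0.12,0.07,0,-0.025],[-0.14,0.08,0,-0.029],[-0.16,0.09,0,-0.033],[-0.18,0.1,0,-0.038],[-0.195,0.11,0,-0.041],[-0.207,0.121,0,-0.044],[-0.207,0.121,0,-0.044],[-0.207,0.121,0,-0.044]]'
cat > chk.py <<'E'
from meas import *
import sys
o=robot.get_obs();q=o["tool_rot"];th=2*np.arctan2(q[1],q[0]);g=o["position"];d=-np.array([np.cos(th),np.sin(th)])
print(o["time"],g,"heading",th-np.pi,"w",o["grip_width"],"f",o["grip_force"],"ft",o["ft_force"],"jaws pred",g[:2]+.22*d)
t=vision.camera("top");j=px(t,[*(g[:2]+.22*d),.02]);r,c=j.astype(int)
for a,p in blobs(t["frame"],(r-28,r+28,c-22,c+22),(18,90,90),(32,255,255),2): print("screw top",a,p,onz(t,p,0.020))
for a,p in blobs(t["frame"],(200,260,250,420),(2,70,90),(18,255,255),10): print("orange top",a,p,onz(t,p,0.025))
r=max(r,40);im=t["frame"][r-40:r+40,c-60:c+60]
cv2.imwrite("pics/"+sys.argv[1],cv2.resize(im[:,:,::-1],None,fx=5,fy=5,interpolation=cv2.INTER_CUBIC))
E
python3 chk.py k1.png
```

```text
time: 6.4
position: [0.5159, 0.1293, 0.0183]
tool_rot: [0.71, 0.704, -0.0, 0.0]
ft_force: [0.5, -2.9, 2.6]
grip_width: 0.0471
grip_force: 3.9
6.4 [0.5159 0.1293 0.0183] heading -1.5794780610960875 w 0.04706805850322376 f 3.855213244969491 ft [ 0.5188 -2.9358  2.6038] jaws pred [ 0.5139 -0.0907]
screw top 6 [212.3333 340.5   ] [ 0.5565 -0.0843  0.02  ]
screw top 4 [216.75 341.  ] [ 0.5451 -0.0858  0.02  ]
screw top 13 [242.3846 340.3846] [ 0.4785 -0.0855  0.02  ]
orange top 12 [218.9167 268.3333] [0.5353 0.1032 0.025 ]
orange top 53 [229.6038 384.2453] [ 0.5143 -0.1981  0.025 ]
orange top 14 [235.1429 267.2857] [0.4931 0.1048 0.025 ]
```

View pics/k1.png

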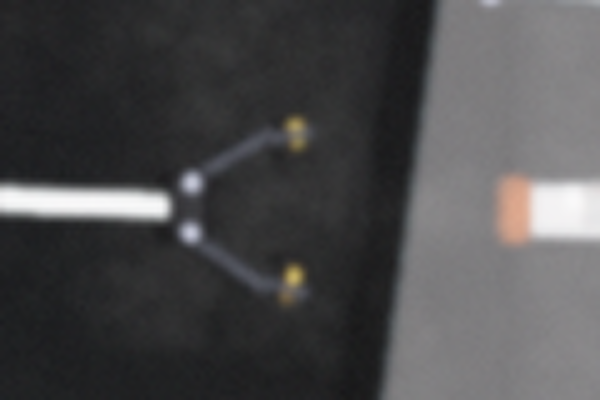

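The jaws straddle the cap's line: brass screws at crop (295,132) and (292,280), cap at (515,209). About 112 mm remain to advance.

```bash
python3 -m handwheel '[[-0.02,0,0,0],[-0.05,0,0,0],[-0.08,0,0,0],[-0.11,0,0,0],[-0.14,0,0,0],[-0.17,0,0,0],[-0.2,0.001,0,0],[-0.23,0.001,0,0],[-0.26,0.002,0,0],[-0.285,0.002,0,0],[-0.31,0.002,0,0],[-0.33,0.003,0,0],[-0.35,0.003,0,0],[-0.365,0.003,0,0],[-0.373,0.003,0,0],[-0.373,0.003,0,0],[-0.373,0.003,0,0],[-0.373,0.003,0,0]]' 
python3 chk.py k2.png
```

```text
time: 7.95
position: [0.5157, 0.0172, 0.0181]
tool_rot: [0.71, 0.704, -0.0, 0.0]
ft_force: [-0.2, -3.9, 2.9]
grip_width: 0.0465
grip_force: 3.8
7.95 [0.5157 0.0172 0.0181] heading -1.578281194736985 w 0.04652576178604247 f 3.8314196608553175 ft [-0.1683 -3.8724  2.8877] jaws pred [ 0.5141 -0.2028]
orange top 53 [229.6038 384.2453] [ 0.5143 -0.1981  0.025 ]
```

View pics/k2.png

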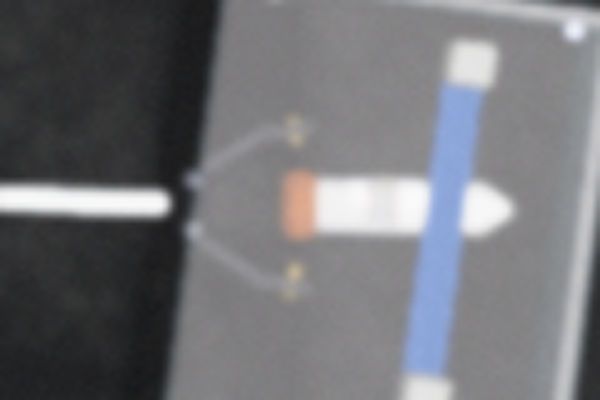

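```bash
python3 -m handwheel '[[0,0,0,0],[0,0,0,0],[0,0,0,0],[0,0,0,0]]' 48 12
for o in 45.5 43.5 42 40.5 39 37.5 36 34.5; do :; done
python3 -m handwheel '[[0,0,0,0],[0,0,0,0],[0,0,0,0],[0,0,0,0]]' 45.5 12 | tail -2
python3 -m handwheel '[[0,0,0,0],[0,0,0,0],[0,0,0,0],[0,0,0,0]]' 43.5 12 | tail -2
python3 -m handwheel '[[0,0,0,0],[0,0,0,0],[0,0,0,0],[0,0,0,0]]' 42 12 | tail -2
```

```text
time: 8.33
position: [0.5158, 0.0178, 0.0181]
tool_rot: [0.71, 0.704, 0.0, 0.0]
ft_force: [-0.2, -3.4, 2.8]
grip_width: 0.0417
grip_force: 5.0
grip_width: 0.0399
grip_force: 5.5
grip_width: 0.0383
grip_force: 6.0
grip_width: 0.0369
grip_force: 7.7
```

```bash
python3 -m handwheel '[[0,0,0,0],[0,0,0,0],[0,0,0,0],[0,0,0,0]]' 41 12 | tail -3
python3 -m handwheel '[[0,0,0,0],[0,0,0,0],[0,0,0,0],[0,0,0,0]]' 40 12 | tail -3
python3 -m handwheel '[[0,0,0,0],[0,0,0,0],[0,0,0,0],[0,0,0,0]]' 39 14 | tail -3
python3 -m handwheel '[[0,0,0,0],[0,0,0,0],[0,0,0,0],[0,0,0,0]]' 37 17 | tail -3
```

```text
ft_force: [1.9, -0.4, 0.8]
grip_width: 0.0367
grip_force: 12.0
ft_force: [0.9, -0.1, 0.1]
grip_width: 0.0368
grip_force: 12.0
ft_force: [1.1, -0.1, -0.5]
grip_width: 0.0361
grip_force: 14.0
ft_force: [2.1, 0.5, 0.7]
grip_width: 0.0364
grip_force: 17.0
```

```bash
python3 -m handwheel '[[0,0,0,0],[0,0,0,0],[0,0,0,0],[0,0,0,0]]' 36 21 | tail -3
python3 -m handwheel '[[0,0,0,0],[0,0,0,0],[0,0,0,0],[0,0,0,0]]' 36 25 | tail -3
python3 -m handwheel '[[0.003,0,0,0],[0.006,0,0,0],[0.01,0,0,0],[0.015,0,0,0],[0.02,0,0,0],[0.03,0,0,0],[0.04,0,0,0],[0.05,0,0,0],[0.06,0,0,0],[0.07,0,0,0]]'
python3 chk.py k3.png
```

```text
ft_force: [1.5, 0.2, 0.8]
grip_width: 0.0354
grip_force: 21.0
ft_force: [1.8, -0.5, 1.4]
grip_width: 0.0353
grip_force: 25.0
time: 12.17
position: [0.5155, 0.0379, 0.0182]
tool_rot: [0.71, 0.704, -0.001, 0.0]
ft_force: [0.3, -6.2, 0.7]
grip_width: 0.0352
grip_force: 25.0
12.1667 [0.5155 0.0379 0.0182] heading -1.5789505405678113 w 0.035201299434506 f 25.0025952514261 ft [ 0.2875 -6.2183  0.6707] jaws pred [ 0.5137 -0.1821]
orange top 55 [229.4182 376.9636] [ 0.5143 -0.1793  0.025 ]
```

View pics/k3.png

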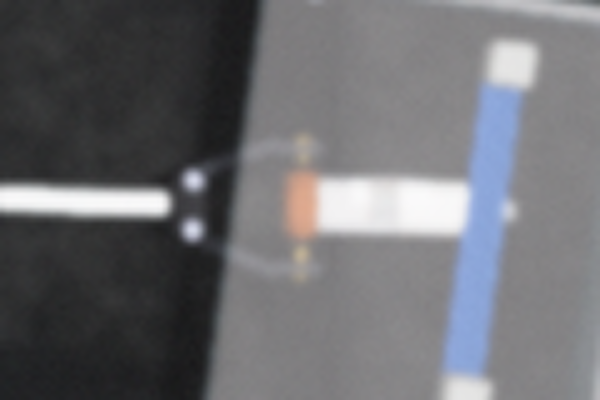

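The cap moved 19 mm with the TCP, so the grip holds (pads at crop (303,150) and (302,265) on the cap). I'll pull the rest.

```bash
python3 -m handwheel '[[0.02,0,0,0],[0.05,0,0,0],[0.08,0,0,0],[0.11,0,0,0],[0.14,0,0,0],[0.17,0,0,0],[0.2,0,0,0],[0.23,0,0,0],[0.26,0,0,0],[0.29,0,0,0],[0.32,0,0,0],[0.35,0,0,0],[0.38,0,0,0],[0.41,0,0,0],[0.44,0,0,0],[0.47,0,0,0],[0.5,0,0,0],[0.53,0,0,0],[0.56,0,0,0],[0.59,0,0,0]]'
python3 -m handwheel '[[0.01,0,0,0],[0.015,0,0,0],[0.02,0,0,0],[0.02,0,0,0],[0.02,0,0,0],[0.02,0,0,0]]'
python3 chk.py k4.png
```

```text
time: 13.88
position: [0.5172, 0.2167, 0.0181]
tool_rot: [0.71, 0.704, -0.0, -0.0]
ft_force: [0.0, -3.6, 1.0]
grip_width: 0.0352
grip_force: 25.0
time: 14.38
position: [0.5173, 0.2221, 0.0181]
tool_rot: [0.71, 0.704, 0.0, -0.0]
ft_force: [-1.1, 0.9, 1.4]
grip_width: 0.035
grip_force: 25.0
14.3833 [0.5173 0.2221 0.0181] heading -1.5799515045925026 w 0.03501510450439487 f 25.000154371373355 ft [-1.1016  0.9092  1.4221] jaws pred [0.5153 0.0021]
screw top 2 [214.  306.5] [0.5503 0.0043 0.02  ]
screw top 3 [218.3333 306.3333] [0.539  0.0045 0.02  ]
screw top 11 [237. 306.] [0.4904 0.0042 0.02  ]
screw top 5 [242. 306.] [0.4774 0.0039 0.02  ]
orange top 99 [227.303  305.5253] [0.5157 0.0058 0.025 ]
```

View pics/k4.png

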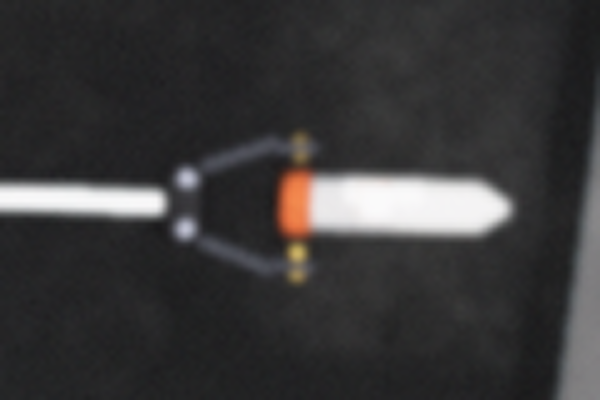

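The tube is wholly out: cap at crop (297,204), tip at (512,208), riser edge at about column 560, with both pads still on the cap. I'll release in steps and then back off.

```bash
python3 -m handwheel '[[0,0,0,0],[0,0,0,0],[0,0,0,0]]' 40.5 15 | tail -2
python3 -m handwheel '[[0,0,0,0],[0,0,0,0],[0,0,0,0]]' 43.5 15 | tail -2
python3 -m handwheel '[[0,0,0,0],[0,0,0,0],[0,0,0,0]]' 47 15 | tail -2
python3 -m handwheel '[[0,0,0,0],[0,0,0,0],[0,0,0,0],[0,0,0,0]]' 53.5 15 | tail -2
python3 -m handwheel '[[0.01,0,0,0],[0.03,0,0,0],[0.05,0,0,0],[0.08,0,0,0],[0.11,0,0,0],[0.14,0,0,0],[0.17,0,0,0],[0.2,0,0,0],[0.23,0,0,0],[0.25,0,0,0],[0.26,0,0,0],[0.26,0,0,0]]'
python3 chk.py k5.png
```

```text
grip_width: 0.0357
grip_force: 15.0
grip_width: 0.0376
grip_force: 6.0
grip_width: 0.0404
grip_force: 5.3
grip_width: 0.0467
grip_force: 3.9
time: 16.52
position: [0.518, 0.3013, 0.0182]
tool_rot: [0.71, 0.704, 0.001, -0.0]
ft_force: [0.2, 1.4, 1.7]
grip_width: 0.0472
grip_force: 3.8
16.5167 [0.518  0.3013 0.0182] heading -1.5789299752552284 w 0.04718754705207345 f 3.831835759046953 ft [0.2103 1.3907 1.6663] jaws pred [0.5162 0.0813]
screw top 5 [209.2 274.4] [0.561  0.0887 0.02  ]
screw top 3 [213.6667 275.3333] [0.5494 0.0859 0.02  ]
screw top 13 [239.6154 274.6154] [0.4817 0.086  0.02  ]
orange top 92 [227.2935 305.5   ] [0.5157 0.0058 0.025 ]
```

View pics/k5.png

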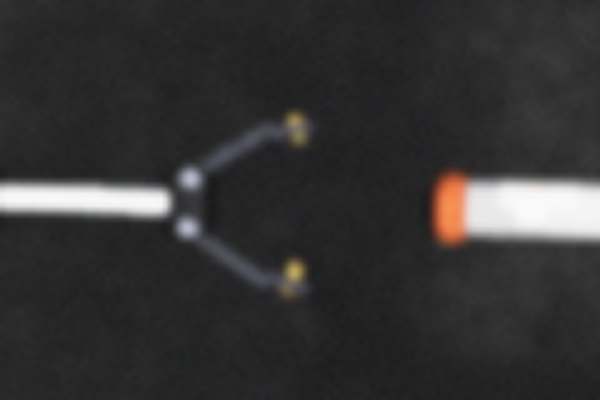

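The tube stayed put (cap at crop (450,209)) and the jaws are clear of it, at column 295. Next I'll open the fingers, rise, and check.

```bash
python3 -m handwheel '[[0,0,0,0],[0,0,0,0],[0,0,0,0],[0,0,0,0],[0,0,0,0],[0,0,0,0],[0,0,0,0],[0,0,0,0],[0,0,0,0]]' 100 15
python3 -m handwheel '[[0,0,-0.03,0],[0,0,-0.07,0],[0,0,-0.12,0],[0,0,-0.2,0],[0,0,-0.3,0],[0,0,-0.4,0],[0,0,-0.5,0],[0,0,-0.5,0],[0,0,-0.5,0]]'
python3 - <<'E'
from meas import *
t=vision.camera("top");s=vision.camera("side")
for l in("timer","usb_stick","tube_cap","tube_tip"):
    print(l,[onz(s,a["point"],.017)[:2] for a in vision.look_for("side",l)[:1]])
cv2.imwrite("pics/f.png",s["frame"][60:400,150:520][:,:,::-1])
E
```

```text
time: 17.32
position: [0.518, 0.2998, 0.0181]
tool_rot: [0.71, 0.704, -0.0, -0.0]
ft_force: [-0.2, -0.2, 0.3]
grip_width: 0.0861
grip_force: 0.0
time: 18.07
position: [0.5195, 0.3005, 0.1717]
tool_rot: [0.71, 0.704, 0.003, 0.001]
ft_force: [-0.3, 0.0, 0.4]
grip_width: 0.0869
grip_force: 0.0
timer [array([ 0.7259, -0.0387])]
usb_stick [array([0.7278, 0.0842])]
tube_cap [array([ 0.5149, -0.0318])]
tube_tip [array([ 0.5172, -0.0365])]
```

View pics/f.png

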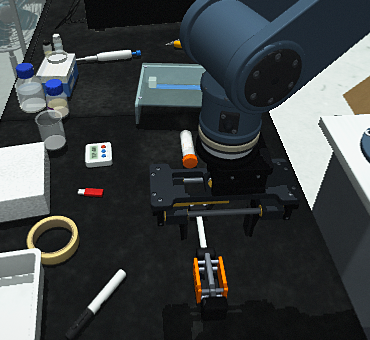

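The picture shows the reacher flat on its sole with paddles at (210,278), the tube in front of the riser at (188,148), and the timer and USB stick in place.

```bash
python3 -c "from rig import job; print(job.hand_in())"
```

```text
the job is handed in; nothing more can be done
None
```

The job is handed in at about 18 s: I drew the tube out by its cap and left it on the bench about 30 mm in front of the riser, with the reacher on its sole clear of it and the timer and USB stick not visibly moved; the hand-in returned no verdict.

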